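# Snap the wooden recipe stand open

### The arm

A 6-joint arm with a two-finger parallel gripper is mounted at the origin on a cart in front of the work surface, level with it; the furniture and walls round the work are solid. World frame = base frame: x ahead of the robot, y to its left, z up, the work surface at z = 0. Lengths are in mm, angles in degrees, forces in N, time in s.
With the tool pointing down it reaches from about 300 to 850 mm from the base axis. Payload 4.2 kg.
Tool frame: the origin (TCP) lies midway between the tips of the shut fingers; the grasp point (between the pads) lies 19 mm behind it; z points along the fingers, y is the line along which they close (so a half turn about z gives the same grasp; the last joint's range is limited). The gripper opens to 91 mm and grips with 3 to 60 N. Pads are 32 mm wide; open, the fingers measure 118 mm over their backs; the gripper's body (76 mm by 178 mm) begins 60 mm behind the grasp point.
Start: joints at [-69.844, 18.312, 89.639, -0, 72.044, -1.146], TCP at [208.898, -535.728, 213.976] pointing down, gripper open.
Joint ranges: [-177.97, 177.97], [-48.28, 115.42], [12.27, 149.76], [-77.06, 257.06], [2.81, 150.46], [-146.56, 146.56]. Speed limits (degrees/s): [147.25, 147.25, 180, 180, 180, 180].

### API

Orientations are given as [roll, pitch, yaw] about the fixed x, y, z axes, in that order (R = Rz(yaw) Ry(pitch) Rx(roll)).
In Python, from workcell import env gives the robot as it stands.
- The arm moves only by the tool jog_arm, never from a script. Its argument "steps" is one flat list of numbers, 5 for each row, row after row: the closure, from 0 (fully open) to 1 (shut), then the shift along the tool's x, y, z in cm, then the turn about the tool's z in degrees. A call has 1 to 20 rows; each row is the pose to reach, as a shift and turn from the pose commanded when the call began, along the tool's axes at that moment; what a row does not reach only later rows make up. A row lasts 1/10 s, in which the tool goes at most 50 mm and 8.59 degrees, less where a joint would pass 70% of its speed; a pose out of reach is approached as far as the arm can. A call with a gripper value outside its range is refused whole. The fingers move at their own pace and stop on an object; "force" is the grip in N (left out, the last holds). Time passes only in rows, so rows that repeat a pose let the fingers close. It gives the time, the measured TCP pose, the force and the opening at its end, in the units of the state.
- env.state(): the state, without advancing time (a new reading comes with each control period).
- env.grab_frame(name): name is "scene" or "top" or "wrist"; returns the picture (420x560x3 uint8, red, green, blue); there is no depth.
- env.camera_params(name): a dict with "fx", "fy", "cx", "cy" (pixels), "R" (3x3) and "t" (3): a world point X has camera coordinates R X + t. Camera axes: x right, y down, z forward; pixel columns grow to the right and rows downward; lengths in mm; the calibration is good to about 2 mm. A picture is of the moment at which its call begins: read the wrist's pose just before it. camera_params takes no time and is no camera call; for the wrist camera it gives the pose at the moment of the call.
- env.job_done(): hands the job in, once; it reports no verdict.
The state is a dict: "time_s": time; "qpos": joint angles; "qvel": joint speeds; "effort": joint torques, N m; "ee_pos": TCP position; "ee_rot": TCP orientation; "force": force on the tool from outside, world axes, zero at the start; "torque": the same for the moment, N m; "gripper_width": finger opening in mm.
Only numpy, scipy, OpenCV 4.12 (cv2) and the standard library are available. Lean on these libraries where they do the work, as an engineer would, in place of code of your own. Each camera call takes 0.05 s, during which the arm holds its last target. There are 200 camera calls.

### The job

Open the folding recipe stand with the light wooden board: swing the board up by its steel wire handle until its spring takes it over the centre and it snaps fully open, then let go. Leave the identical stand with the black board folded, and do not knock over or shift the salt shaker.

Things in the scene. Friction and masses are not known exactly. Their poses are not given: they have to be found in the camera images.
- wood_stand: Stand to open: dark steel base 105x130 mm fixed to the worktop, 40 mm high ledge at its front, spring beside one edge (+y); light wooden board 80 mm deep, 130 wide, 8 thick, hinged at the front. Origin on the worktop under the middle of the hinge line, which is 34 mm up; x level from hinge to rear, y along the hinge. The bar's middle line swings about the hinge line at radius 145 mm, up and frontwards.
- wood_stand_bar (a point): Middle of the bar that ends the U-shaped steel wire handle on the board's rear edge: round, 10 mm thick, 74 mm straight, parallel to the hinge; 34 mm up when folded, nothing under it. Pinch it from above, one finger in the handle's opening (60 mm deep, 80 wide), one behind. It can turn in the grip. Axes move with the board: x from hinge to bar, y along the bar, z out of the face.
- wood_stand_board (a joint): Angle of the wooden board, rad: 0 folded flat (start), 1.2 fully open against its stop (69 degrees up). An over-centre spring beside the board presses it shut below about 0.6 (some 4 N at the bar to start lifting) and drives it open beyond.
- black_stand_board (a joint): Angle of the board of the other stand, the same in size and mechanism but with a black board: 0 folded flat (start), must stay folded.
- salt_shaker: Loose glass salt shaker with a grey cap, 44 mm across, 90 mm tall, standing behind the stands. Origin at the centre of its underside, z up.
Not all that is in view belongs to the job. What is shaped like the salt_shaker but blue or pink is not meant.

How it is judged (in metres and radians):
At the end, for the whole second after the job is handed in: The wooden board stands open against its stop (joint above 1.05 rad) and at rest, the black board is folded (below 0.15 rad), and the salt shaker stands upright (within 0.2 rad) within 30 mm of where it was (value of joint wood_stand_board above 1.05 rad and velocity of joint wood_stand_board between -0.1 and 0.1 rad/s and value of joint black_stand_board below 0.15 rad and angle between salt_shaker's own z axis and vertical below 0.2 rad and distance of salt_shaker from where it was at the start of the episode below 0.03 m); the robot touches nothing.
It fails at once if the black stand is opened (value of joint black_stand_board above 0.35 rad).
It fails at once if the salt shaker is knocked over (angle between salt_shaker's own z axis and vertical above 0.5 rad).
It also fails if it takes over 35 s, if anything falls off the work surface, if the arm or the gripper's body presses on something with over 40 N, if the wrist force passes 120 N, or if a joint passes its speed limit or range.

## Working session

There is one attempt and no reset: what is moved stays moved. The work goes in short steps, Python scripts to look and compute and a tool call to move; the robot and the scene stay as the last step left them, time stands still between calls to the robot, and variables do not carry over. Pictures are saved under pics/ and viewed, on a budget of 10 in all, crops included, one or two more only if the job needs it, and the job is handed in when it is done.

Besides the shell and the picture viewer there is one more tool, called as name(argument=value, ...), one argument or row to a line, values as JSON. jog_arm: Moves the arm, as the interface text tells. Its arguments: {"type":"object","properties":{"steps":{"type":"array","items":{"type":"number"}},"force":{"type":"number"}},"required":["steps"]}

```bash
mkdir -p pics
cat > h.py <<'E'
from workcell import env
import numpy as np, cv2
def ray(c,u,v,z):
    R=np.array(c["R"]);t=np.array(c["t"]);o=-R.T@t
    d=R.T@np.array([(u-c["cx"])/c["fx"],(v-c["cy"])/c["fy"],1]);return o+d*(z-o[2])/d[2]
def proj(c,X):
    p=np.array(c["R"])@np.array(X)+np.array(c["t"]);return c["fx"]*p[0]/p[2]+c["cx"],c["fy"]*p[1]/p[2]+c["cy"]
E
python3 - <<'E'
from h import *
for n in("scene","top"):
    f=env.grab_frame(n);cv2.imwrite(f"pics/{n}0.png",f[:,:,::-1]);c=env.camera_params(n);print(n,-np.array(c["R"]).T@np.array(c["t"]),c["fx"])
print(env.state()["ee_rot"])
E
```

```text
scene [115.33585634 564.63062314 717.82822361] 522.6309240908798
top [463.56555432 -72.73888094 911.14201627] 468.3503544026095
[-1.79909854e+02 -7.17933590e-04  2.13050977e+01]
```

View pics/top0.png

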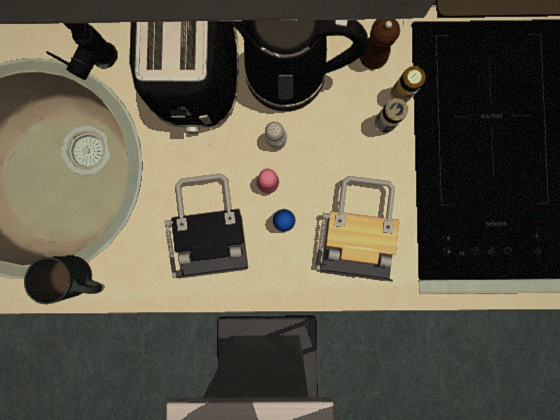

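View pics/scene0.png

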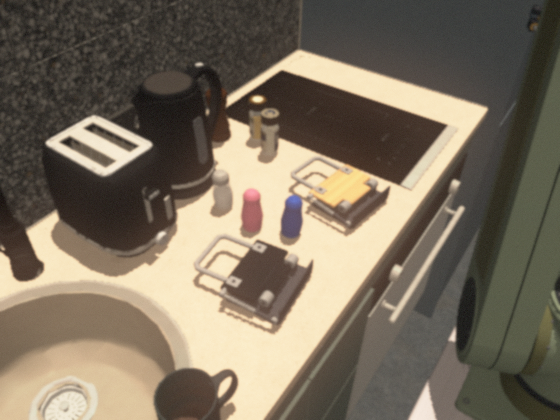

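Top view: the wooden stand is at about (360,240) with its bar at about (367,181). The black stand is at (208,240) with its bar at (203,180). The shaker shapes are grey-capped at (275,133), pink at (267,181) and blue at (284,220). The light wooden board is the one to open, and the grey one is the shaker to keep clear of. I'll confirm with a crop and measure the bar.

Run:
```python
from h import *
f=cv2.imread("pics/top0.png");c=env.camera_params("top")
cv2.imwrite("pics/crop1.png",cv2.resize(f[165:290,305:415],None,fx=4.6,fy=4.6,interpolation=cv2.INTER_CUBIC))
hsv=cv2.cvtColor(f,cv2.COLOR_BGR2HSV)
w=cv2.inRange(hsv,(12,110,120),(30,255,255))
w[:, :310]=0;w[:, 410:]=0;w[:190]=0
cs,_=cv2.findContours(w,0,2);k=max(cs,key=cv2.contourArea);r=cv2.minAreaRect(k);print("board",r)
for p in cv2.boxPoints(r):print(p,ray(c,*p,38).round(1))
# bar: low-saturation grey, in handle region
g=cv2.inRange(hsv,(0,0,60),(180,70,190));m=np.zeros_like(g);m[170:215,335:400]=g[170:215,335:400]
cs,_=cv2.findContours(m,0,2)
for k in cs:
    if cv2.contourArea(k)>15:print("h",cv2.contourArea(k),cv2.boundingRect(k))
for col in range(346,392,5):
    rows=np.flatnonzero(m[170:196,col])+170;print(col,rows.mean() if len(rows) else None,len(rows))
```

```text
board ((361.728759765625, 238.1249542236328), (69.77416229248047, 46.53721237182617), 7.2750043869018555)
[324.176   256.78842] [ 423.8 -144.2   38. ]
[330.06906 210.62585] [ 509.3 -156.6   38. ]
[399.28152 219.46149] [ 491.5 -284.8   38. ]
[393.38846 265.62405] [ 406.2 -271.7   38. ]
h 565.5 (337, 176, 58, 39)
346 183.5 14
351 179.42857142857142 7
356 179.0 7
361 180.57142857142858 7
366 181.57142857142858 7
371 180.5 6
376 181.5 6
381 182.5 6
386 183.0 7
391 188.5 14
```

View pics/crop1.png

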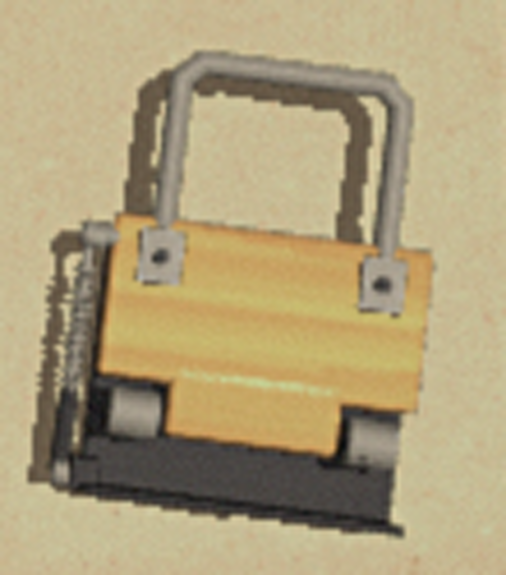

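The crop confirms the light wooden board, with a clear grey U-handle and its bar at about (368,180.7). Next I'll get the bar pose and check the clearance to the spice jars behind it.

Run:
```python
from h import *
c=env.camera_params("top");s=env.camera_params("scene")
b=ray(c,368,180.7,34);print("bar",b,"ends",ray(c,349.6,178,34),ray(c,388.7,182.8,34))
def tri(a,bb):
    P=lambda k:np.diag([1,1,1])@np.array([[k["fx"],0,k["cx"]],[0,k["fy"],k["cy"]],[0,0,1]])@np.c_[k["R"],k["t"]]
    X=cv2.triangulatePoints(P(c),P(s),np.float64(a).reshape(2,1),np.float64(bb).reshape(2,1));return (X[:3]/X[3]).ravel().round(0)
print("jarA top",tri((397,106),(270,115)),"base",ray(s,269,155,0))
print("jarB top",tri((413,77),(258,100)),"base",ray(s,257,138,0))
print("salt base",ray(s,222,210,0), "black bar",ray(c,203,179,34))
print("bar in scene",proj(s,b))
S=env.state();a=np.radians(S["ee_rot"]);p=S["ee_pos"];th=a[2]
tx=np.array([np.cos(th),np.sin(th)]);ty=np.array([np.sin(th),-np.cos(th)])
d=b[:2]-np.array(p[:2]);print("shift x,y",d@tx,d@ty,"dz to bar",p[2]-34)
```

```text
bar [ 565.02671688 -229.05229767   34.        ] ends [ 570.53643638 -194.65616739   34.        ] [ 560.60699578 -267.72123906   34.        ]
jarA top [ 688. -274.   92.] base [ 672.6681728  -253.50765448    0.        ]
jarB top [ 739. -301.  100.] base [ 736.01360102 -293.93385606    0.        ]
salt base [642.27686189 -40.45723833   0.        ] black bar [571.92775826  81.51205166  34.        ]
bar in scene (np.float64(303.52812747510313), np.float64(164.72787806439456))
shift x,y 443.1908796947091 -155.86183741761414 dz to bar 179.2057513592673
```

The bar is at about (565,-229,34), with the board's x axis at about -7.7°. The nearest jar is about 100 mm behind the bar, so there is clearance. I'll move above the bar with the fingers half open.

jog_arm(
  steps=[0.5, 3, -1, 0, -5, 0.5, 44.3, -15.6, 0, -61, 0.5, 44.3, -15.6, 0, -61, 0.5, 44.3, -15.6, 0, -61, 0.5, 44.3, -15.6, 0, -61, 0.5, 44.3, -15.6, 0, -61, 0.5, 44.3, -15.6, 0, -61, 0.5, 44.3, -15.6, 0, -61, 0.5, 44.3, -15.6, 0, -61, 0.5, 44.3, -15.6, 0, -61, 0.5, 44.3, -15.6, 0, -61, 0.5, 44.3, -15.6, 0, -61, 0.5, 44.3, -15.6, 0, -61, 0.5, 44.3, -15.6, 0, -61, 0.5, 44.3, -15.6, 0, -61, 0.5, 44.3, -15.6, 0, -61],
  force=25,
)

```text
time_s: 1.7
ee_pos: [564.4, -230.2, 214.2]
ee_rot: [180.0, 0.0, 82.2]
force: [-0.7, 0.1, 0.3]
gripper_width: 45.7
```

Run:
```python
from h import *
S=env.state();c=env.camera_params("wrist");f=env.grab_frame("wrist")
cv2.imwrite("pics/w1.png",f[:,:,::-1]);print(S["time_s"],S["ee_pos"],S["ee_rot"],S["force"],S["gripper_width"])
print(proj(c,[565,-229,34]),proj(c,S["ee_pos"]))
```

```text
1.7 [ 564.40763389 -230.17965387  214.1717974 ] [1.79985902e+02 1.22074726e-02 8.22264338e+01] [-0.66325396  0.13665859  0.32103866] 45.70111645710743
(np.float64(277.5467527254668), np.float64(184.27220722508255)) (np.float64(277.4108734466482), np.float64(253.82960017429667))
```

View pics/w1.png

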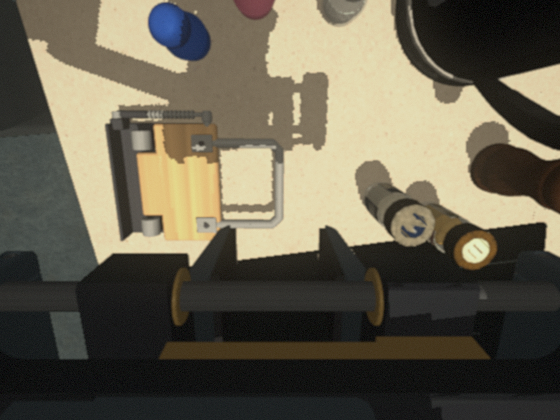

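The wrist view shows the bar from (279,145) to (279,222), centred at (279,184). The prediction was (277.5,184), so they agree to about 1.5 mm. The fingers line up with the handle and the jars at (412,222) and (475,250) are clear. I'll descend and then grip.

jog_arm(
  steps=[0.5, 0.1, 0.2, 4, 0, 0.5, 0.1, 0.2, 8, 0, 0.5, 0.1, 0.2, 12, 0, 0.5, 0.1, 0.2, 15, 0, 0.5, 0.1, 0.2, 17, 0, 0.5, 0.1, 0.2, 18.4, 0, 0.5, 0.1, 0.2, 19.2, 0, 0.5, 0.1, 0.2, 19.5, 0, 0.5, 0.1, 0.2, 19.5, 0],
)

```text
time_s: 2.65
ee_pos: [567.5, -229.0, 19.4]
ee_rot: [179.9, 0.0, 82.3]
force: [0.4, -0.0, -0.7]
gripper_width: 45.5
```

jog_arm(
  steps=[0.6, 0, 0, 0, 0, 0.7, 0, 0, 0, 0, 0.8, 0, 0, 0, 0, 0.9, 0, 0, 0, 0, 1, 0, 0, 0, 0, 1, 0, 0, 0, 0, 1, 0, 0, 0, 0],
  force=25,
)

```text
time_s: 3.35
ee_pos: [566.2, -228.6, 19.1]
ee_rot: [-179.9, -0.0, 82.3]
force: [-3.4, 0.3, 4.5]
gripper_width: 9.3
```

Gripped: the width is 9.3 mm, which matches the bar. I'll lift along the arc to 0.5 rad.

jog_arm(
  steps=[1, 0, -0.02, -0.72, 0, 1, 0, -0.07, -1.45, 0, 1, 0, -0.16, -2.17, 0, 1, 0, -0.29, -2.88, 0, 1, 0, -0.45, -3.59, 0, 1, 0, -0.65, -4.29, 0, 1, 0, -0.88, -4.97, 0, 1, 0, -1.14, -5.65, 0, 1, 0, -1.44, -6.31, 0, 1, 0, -1.78, -6.95, 0],
)

```text
time_s: 4.35
ee_pos: [549.5, -226.2, 89.2]
ee_rot: [179.9, -0.0, 82.3]
force: [-1.6, 0.6, -3.0]
gripper_width: 9.1
```

Run:
```python
from h import *
f=env.grab_frame("scene");S=env.state();print(S["ee_pos"],S["force"],S["gripper_width"])
cv2.imwrite("pics/s2.png",cv2.resize(f[40:260,180:460,::-1],None,fx=2,fy=2))
```

```text
[ 549.11596755 -226.22445733   90.11986362] [-4.16390856  2.07313283 -3.10948201] 9.144774203271506
```

View pics/s2.png

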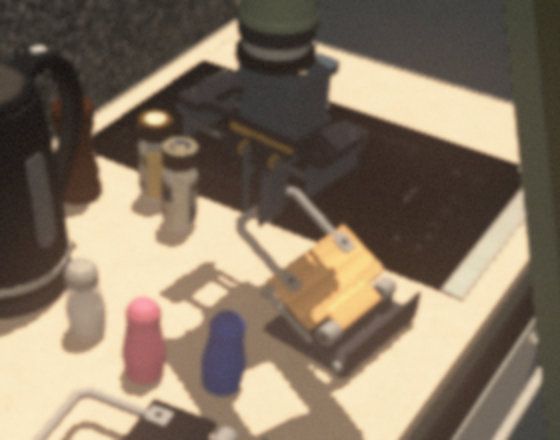

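The crop shows the wooden board lifted about 30°, with the bar still in the fingers at around (265,205). The shaker is untouched. I'll continue over centre to almost fully open.

jog_arm(
  steps=[1, 0, -0.36, -0.63, 0, 1, 0, -0.76, -1.24, 0, 1, 0, -1.18, -1.82, 0, 1, 0, -1.64, -2.39, 0, 1, 0, -2.12, -2.93, 0, 1, 0, -2.62, -3.45, 0, 1, 0, -3.16, -3.94, 0, 1, 0, -3.71, -4.41, 0, 1, 0, -4.29, -4.84, 0, 1, 0, -4.89, -5.25, 0, 1, 0, -5.51, -5.63, 0, 1, 0, -6.15, -5.97, 0, 1, 0, -6.8, -6.28, 0, 1, 0, -7.07, -6.4, 0, 1, 0, -7.07, -6.4, 0],
)

```text
time_s: 5.9
ee_pos: [479.3, -216.6, 154.2]
ee_rot: [179.9, -0.0, 82.3]
force: [1.3, 3.4, 6.2]
gripper_width: 9.2
```

jog_arm(
  steps=[0.9, 0, 0, 0, 0, 0.8, 0, 0, 0, 0, 0.7, 0, 0, 0, 0, 0.6, 0, 0, 0, 0, 0.5, 0, 0, 0, 0, 0.5, 0, 0, 0, 0, 0.5, 0, 0, -1, 0, 0.5, 0, 0, -3, 0, 0.5, 0, 0, -5, 0, 0.5, 0, 0, -8, 0, 0.5, 0, 0, -11, 0, 0.5, 0, 0, -13, 0, 0.5, 0, 0, -13, 0],
)

```text
time_s: 7.2
ee_pos: [480.9, -217.6, 286.3]
ee_rot: [179.6, 0.1, 82.3]
force: [-0.6, -0.5, -0.0]
gripper_width: 45.6
```

Run:
```python
from h import *
f=env.grab_frame("scene");S=env.state();print(S["ee_pos"],S["force"],S["gripper_width"])
cv2.imwrite("pics/s3.png",cv2.resize(f[:340,140:460,::-1],None,fx=1.7,fy=1.7))
c=env.camera_params("scene")
for th in(1.0,1.2):  # expected bar middle at angle
    h=np.array([566.2-145*.991,-228.6+145*.134,34]);print(th,proj(c,h+145*np.array([.991*np.cos(th),-.134*np.cos(th),np.sin(th)])))
```

```text
[ 479.91453076 -217.14737425  284.03851209] [-1.134684   -0.25195553 -0.76790396] 45.40602738364508
1.0 (np.float64(332.59175328749), np.float64(128.70326822725357))
1.2 (np.float64(343.97923585329613), np.float64(128.0251693660083))
```

View pics/s3.png

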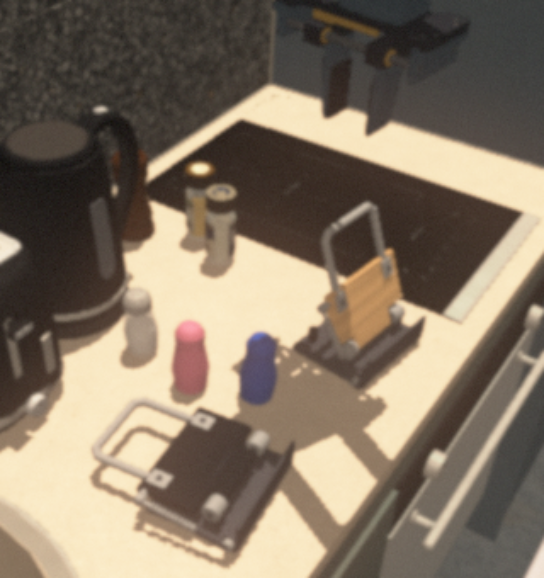

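The wooden board stands open. Its bar middle is at crop (349,217), which is full-image (345,128) and matches the 1.2 rad prediction of (344,128). The black board is flat, the grey shaker is upright at crop (140,325), and the gripper is clear.

```bash
python3 -c "
from h import *
print(env.job_done())"
```

```text
the job is handed in; nothing more can be done
None
```

The light wooden recipe stand is open and the job is handed in, at about 7 s of the 35 s allowed. I pinched the stand's wire bar from above and swung it along its 145 mm arc past the centre to about 1.17 rad. Then I opened the fingers and pulled straight up about 130 mm.

- **Wooden board:** in the last picture the bar middle is at (345,128), against (344,128) predicted for 1.2 rad and (333,129) for 1.0 rad. I did not check from a second picture that it had stopped moving.
- **Black stand and shaker:** in the same picture the black board lies flat and the salt shaker stands upright where it was. I judged this by eye and did not measure it.
- **Robot:** the gripper is clear of everything, with about 1 N measured on the tool. The largest force read at the stops was about 7 N.

No check failed or disagreed. The system gave no verdict on hand-in.

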